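Sift the small nuts out on the rooftop trolley

TASK

Lift the sieve by its orange handle with all the nuts in it, hold it level over the aluminium bowl with the blue rim and shake it side to side until both small dark macadamias have dropped through into that bowl. The two big walnuts stay in the sieve; then set the sieve back on its grey tray and let go.

Things in the scene. Friction and masses are not known exactly. Their poses are not given: they have to be found in the camera images.
- sieve_handle (a point): Centre of the sieve's orange overhead handle: level bar 116 mm long (x), 16 mm wide (y), 22 mm high (z up), carried by thin posts at its ends, 118 mm above the underside of the sieve's feet and straight above the sieve's middle; open air between it and the nuts. Sieve 0.3 kg.
- sieve: Square steel sieve, 116 (x) x 138 mm (y), walls to 50 mm; origin amid the feet's underside. Floor (top at 14 mm) of bars along x: 28 mm slots at y = -44, 0, 44 mm, 5 mm grooves at y = -22, 22 where the small nuts ride. Gentle motion keeps them there; brisk strokes along y (across the handle), e.g. 50 mm in 0.2 s, back and forth, make them leave and fall through a slot.
- tray: Low fixed grey tray under the sieve, 162 (x) x 182 mm (y), floor 3 mm and rim 10 mm above the trolley; origin at the centre of its underside. The sieve starts and must end standing flat in it; at the start its sides lie along the tray's.
- bowl_blue: The right bowl: loose aluminium bowl with a blue rim, 230 mm across the mouth, 75 mm high, floor 130 mm across, 0.35 kg; origin at the centre of its underside, z up. (A like bowl with a plain rim and a lemon in it is not to be used. The sieve's tray and the two bowls may change places.)
- macadamia_a: Small round dark brown macadamia nut, 22 mm in diameter, 10 g, lying in the sieve's groove at y = +22 mm. Its origin is its centre (it may roll and turn).
- macadamia_b: Small round dark brown macadamia nut, 22 mm in diameter, 10 g, lying in the sieve's groove at y = -22 mm. Its origin is its centre (it may roll and turn).
- walnut_a: Big round light brown walnut, 40 mm in diameter, 14 g, riding in the sieve's slot at y = +44 mm; too big to fall through. Its origin is its centre (it may roll and turn).
- walnut_b: Big round light brown walnut, 40 mm in diameter, 14 g, riding in the sieve's slot at y = -44 mm; too big to fall through. Its origin is its centre (it may roll and turn).
Mind the look-alikes: they are no part of the job. What is meant by the tray is not green, white or yellow, and is the larger of those in its own colour.

How it is judged:
On the way, in this order (a step that is already met when the one before it is completed fails the run):
1. the sieve is lifted clear of its tray with all four nuts in it (height (world z) of sieve_handle above 0.15 m and x of macadamia_a in the frame of sieve_handle between -0.055 and 0.055 m and y of macadamia_a in the frame of sieve_handle between -0.066 and 0.066 m and z of macadamia_a in the frame of sieve_handle between -0.108 and -0.05 m and x of macadamia_b in the frame of sieve_handle between -0.055 and 0.055 m and y of macadamia_b in the frame of sieve_handle between -0.066 and 0.066 m and z of macadamia_b in the frame of sieve_handle between -0.108 and -0.05 m and x of walnut_a in the frame of sieve_handle between -0.055 and 0.055 m and y of walnut_a in the frame of sieve_handle between -0.066 and 0.066 m and z of walnut_a in the frame of sieve_handle between -0.108 and -0.05 m and x of walnut_b in the frame of sieve_handle between -0.055 and 0.055 m and y of walnut_b in the frame of sieve_handle between -0.066 and 0.066 m and z of walnut_b in the frame of sieve_handle between -0.108 and -0.05 m), for 0.1 s.
2. both macadamias lie in the blue-rimmed bowl while the sieve is held above it with the walnuts in it (horizontal distance between each of macadamia_a, macadamia_b and bowl_blue below 0.1 m and height (world z) of each of macadamia_a, macadamia_b below 0.06 m and horizontal distance between sieve_handle and bowl_blue below 0.12 m and height (world z) of sieve_handle above 0.185 m and x of walnut_a in the frame of sieve_handle between -0.055 and 0.055 m and y of walnut_a in the frame of sieve_handle between -0.066 and 0.066 m and z of walnut_a in the frame of sieve_handle between -0.108 and -0.05 m and x of walnut_b in the frame of sieve_handle between -0.055 and 0.055 m and y of walnut_b in the frame of sieve_handle between -0.066 and 0.066 m and z of walnut_b in the frame of sieve_handle between -0.108 and -0.05 m), for 0.2 s.
At the end, for the whole second after the job is handed in: Both macadamias lie in the blue-rimmed bowl (within 100 mm of its axis, below 60 mm height), both walnuts are in the sieve, and the sieve stands at rest flat in its tray (middles within 45 mm, tilt under 0.06 rad, handle point 115 to 127.5 mm high) (horizontal distance between each of macadamia_a, macadamia_b and bowl_blue below 0.1 m and height (world z) of each of macadamia_a, macadamia_b below 0.06 m and x of walnut_a in the frame of sieve_handle between -0.055 and 0.055 m and y of walnut_a in the frame of sieve_handle between -0.066 and 0.066 m and z of walnut_a in the frame of sieve_handle between -0.108 and -0.05 m and x of walnut_b in the frame of sieve_handle between -0.055 and 0.055 m and y of walnut_b in the frame of sieve_handle between -0.066 and 0.066 m and z of walnut_b in the frame of sieve_handle between -0.108 and -0.05 m and horizontal distance between sieve and tray below 0.045 m and linear speed of sieve below 0.02 m/s and angle between sieve_handle's own z axis and vertical below 0.06 rad and height (world z) of sieve_handle between 0.115 and 0.1275 m); the robot touches nothing.
It fails at once if the sieve is tipped more than 0.3 rad (17 degrees) from level (angle between sieve_handle's own z axis and vertical above 0.3 rad).
It also fails if it takes over 58 s, if anything falls off the work surface, if the arm or the gripper's body presses on something with over 40 N, if the wrist force passes 120 N, or if a joint passes its speed limit or range.

ROBOT

A 7-joint arm with a two-finger parallel gripper is mounted at the origin on the work surface. World frame = base frame: x ahead of the robot, y to its left, z up, the work surface at z = 0. Lengths are in m, angles in rad, forces in N, time in s.
With the tool pointing down it reaches from about 0.425 to 0.875 m from the base axis. Payload 8.4 kg.
Tool frame: the origin (TCP) lies midway between the tips of the shut fingers; the grasp point (between the pads) lies 19 mm behind it (grasp_offset is the distance from the TCP to the grasp point, in m); z points along the fingers, y is the direction in which the jaws open and shut (so a half turn about z gives the same grasp; the last joint's range is limited). The gripper opens to 87 mm and grips with 3 to 60 N. Pads are 19 mm wide; open, the fingers measure 117 mm over their backs; the gripper's body (75 mm by 190 mm) begins 51 mm behind the grasp point.
Start: joints at [1.045, 0.333, 0.04, 1.465, -0.013, 1.343, -0.059], TCP at [0.269, -0.592, 0.223] pointing down, gripper open.
Joint ranges: [-2.58, 2.58], [-0.38, 2.09], [-1.3, 1.39], [0.25, 2.4], [-1.5, 4.64], [0.08, 2.09], [-2.65, 2.65]. Speed limits (rad/s): [2.22, 2.22, 2.79, 2.79, 3.14, 3.14, 3.14].

INTERFACE

Orientations are given as a 3x3 rotation matrix whose columns are the frame's x, y, z axes.
In Python, from bench import * gives the robot as it stands.
- The arm moves only by the tool arm_command, never from a script. Its argument "targets" is one flat list of numbers, 4 for each row, row after row: the shift along the tool's x, y, z in cm, then the turn about the tool's z in degrees. In form: [tx, ty, tz, turn, tx, ty, tz, turn, ...]. A call has 1 to 8 rows; each row is the pose to reach, as a shift and turn from the pose commanded when the call began, along the tool's axes at that moment; what a row does not reach only later rows make up. A row lasts 1/10 s, in which the tool goes at most 50 mm and 8.59 degrees, less where a joint would pass 70% of its speed; a pose out of reach is approached as far as the arm can. A call with a gripper value outside its range is refused whole. "jaw" is the opening in per cent of the stroke, from 0 (shut) to 100 (fully open), set as the call begins (left out, the last holds). The fingers move at their own pace and stop on an object; "squeeze" is the grip in N (left out, the last holds). Time passes only in rows, so rows that repeat a pose let the fingers close. It gives the time, the measured TCP pose, the force and the opening at its end, in the units of the state.
- get_obs(): the state, without advancing time (a new reading comes with each control period).
- capture(name): name is "scene" or "top"; returns a dict with "color" (420x560x3 uint8, red, green, blue), "fovy" (degrees; the focal length in pixels is half the picture's height over the tangent of half this angle, whatever the lens; pixels are square), "cx", "cy" (the principal point, pixels), "world_from_camera" (4x4, takes a point from camera to world coordinates). Camera axes: x right, y down, z forward; pixel columns grow to the right and rows downward; lengths in m; the calibration is good to about 2 mm. A picture is of the moment at which its call begins. There is no depth.
- hand_in(): hands the job in, once; it reports no verdict.
The state is a dict: "t": time; "qpos": joint angles; "joint_vel": joint speeds; "joint_torque": joint torques, N m; "position": TCP position; "orientation": TCP orientation; "ft_force": force on the tool from outside, world axes, zero at the start; "torque": the same for the moment, N m; "opening": finger opening in m.
Only numpy, scipy, OpenCV 4.12 (cv2) and the standard library are available. Lean on these libraries where they do the work, as an engineer would, in place of code of your own. Each camera call takes 0.05 s, during which the arm holds its last target.

## Working session

There is one attempt and no reset: what is moved stays moved. The work goes in short steps, Python scripts to look and compute and a tool call to move; the robot and the scene stay as the last step left them, time stands still between calls to the robot, and variables do not carry over. Pictures are saved under pics/ and viewed, and the job is handed in when it is done.

Besides the shell and the picture viewer there is one more tool, called after "Request:" in YAML: its name, and indented under it one key for each argument. arm_command: Moves the arm, as the interface text tells. Its arguments: {"type":"object","properties":{"targets":{"type":"array","items":{"type":"number"}},"jaw":{"type":"number"},"squeeze":{"type":"number"}},"required":["targets"]}

```bash
mkdir -p pics; ls
python3 - <<'E'
from bench import *
import cv2,numpy as np
np.set_printoptions(precision=4,suppress=True)
for n in("scene","top"):
    c=capture(n); cv2.imwrite(f"pics/{n}0.png",c["color"][:,:,::-1]); print(n,c["fovy"],c["cx"],c["cy"]);print(c["world_from_camera"])
o=get_obs();print(o["t"],o["position"],o["orientation"],o["opening"],o["qpos"])
E
```

```text
pics
scene 50.92923208588958 275.40299088755495 203.24141135004828
[[ 0.8666  0.3068 -0.3936  1.0428]
 [ 0.499  -0.5171  0.6955 -0.9204]
 [ 0.0098 -0.7991 -0.6011  0.9383]
 [ 0.      0.      0.      1.    ]]
top 45.40071641657412 276.82282462304477 210.71560287381917
[[ 0.0281 -0.994   0.1057  0.3876]
 [-0.9996 -0.0276  0.0066  0.019 ]
 [-0.0036 -0.1059 -0.9944  1.4674]
 [ 0.      0.      0.      1.    ]]
0.1 [ 0.2688 -0.5913  0.2218] [[ 0.9103  0.4139 -0.0007]
 [ 0.4139 -0.9103  0.0012]
 [-0.0001 -0.0014 -1.    ]] 0.08717612137487488 [ 1.0448  0.3338  0.0399  1.4662 -0.0134  1.3433 -0.0585]
```

View pics/scene0.png

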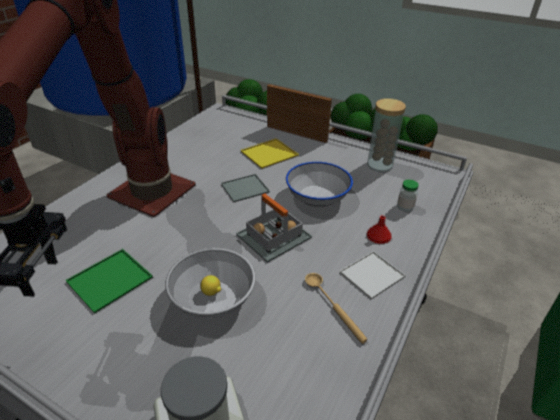

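View pics/top0.png

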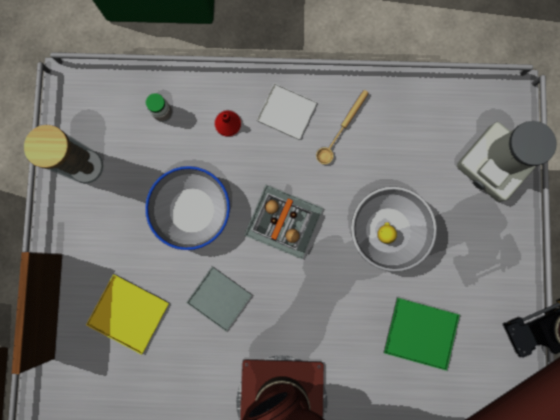

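```bash
cat > h.py <<'E'
from bench import *
import cv2,numpy as np
np.set_printoptions(precision=4,suppress=True)
def ray(c,u,v,z):
    f=210/np.tan(np.radians(c["fovy"])/2); T=np.array(c["world_from_camera"])
    d=T[:3,:3]@np.array([(u-c["cx"])/f,(v-c["cy"])/f,1]); o=T[:3,3]
    return o+d*(z-o[2])/d[2]
def proj(c,p):
    f=210/np.tan(np.radians(c["fovy"])/2); T=np.linalg.inv(np.array(c["world_from_camera"]))
    q=T[:3,:3]@p+T[:3,3]; return np.array([c["cx"]+f*q[0]/q[2],c["cy"]+f*q[1]/q[2]])
def crop(c,u0,v0,u1,v1,s,name):
    cv2.imwrite(name,cv2.resize(c["color"][v0:v1,u0:u1,::-1],None,fx=s,fy=s,interpolation=cv2.INTER_CUBIC))
E
python3 - <<'E'
from h import *
c=capture("top"); s=capture("scene")
crop(c,235,170,335,270,6,"pics/t1.png"); crop(s,225,180,325,265,7,"pics/s1.png")
h=cv2.cvtColor(c["color"],cv2.COLOR_RGB2HSV)
def ctr(m,lab):
    n,l,st,ce=cv2.connectedComponentsWithStats(m.astype(np.uint8))
    for i in range(1,n):
        if st[i,4]>20: print(lab,st[i],ce[i])
ctr((h[...,0]>3)&(h[...,0]<11)&(h[...,1]>190)&(h[...,2]>140),"or")
blue=(h[...,0]>108)&(h[...,0]<125)&(h[...,1]>130)&(h[...,2]>70); blue[:, :130]=0
ctr(blue,"blue")
v,u=np.nonzero(blue); P=np.array([ray(c,a,b,.075)[:2] for a,b in zip(u,v)])
A=np.c_[2*P,np.ones(len(P))]; x=np.linalg.lstsq(A,(P**2).sum(1),rcond=None)[0]; print("bowl",x[:2],np.sqrt(x[2]+x[0]**2+x[1]**2))
E
```

```text
blue [146 166  84  84 697] [186.4605 208.1793]
bowl [0.5383 0.2786] 0.1137600465956488
```

View pics/t1.png

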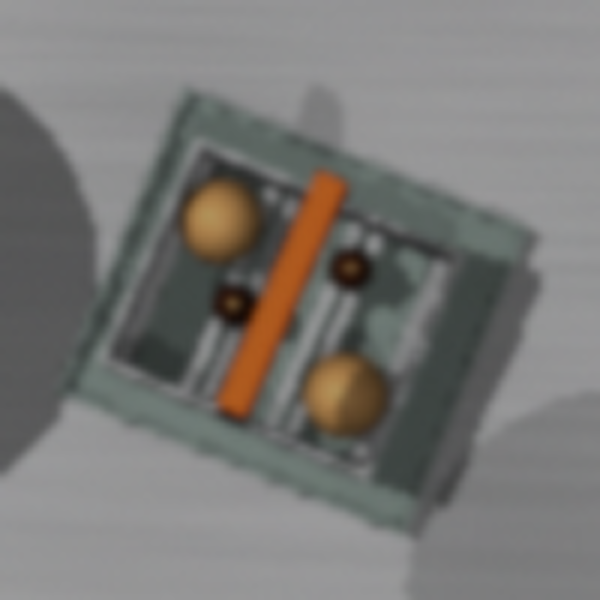

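View pics/s1.png

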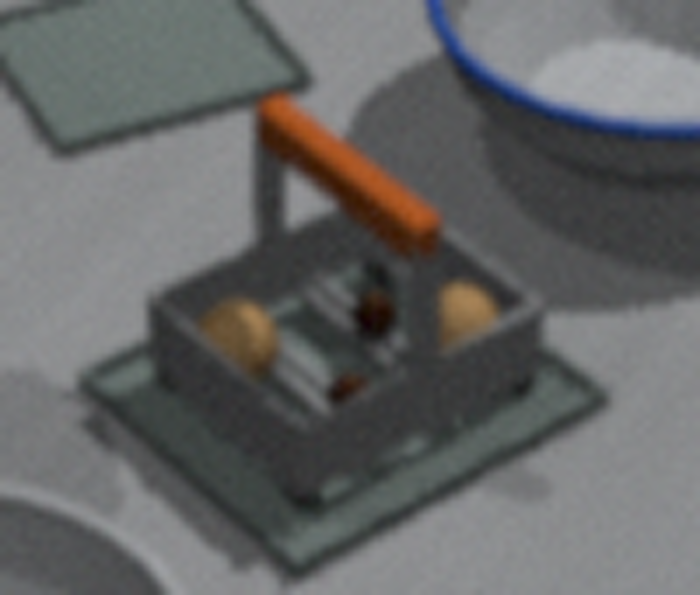

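Run:
```python
from h import *
c=capture("top")
k=lambda p:(235+(p[0]+.5)/6-.5,170+(p[1]+.5)/6-.5)
cor=np.array([ray(c,*k(p),.132) for p in [(313,168),(349,184),(254,417),(217,403)]])
print(cor); a=(cor[0]+cor[1])/2; b=(cor[2]+cor[3])/2
print("handle",(a+b)/2,np.linalg.norm(a-b),np.degrees(np.arctan2(*(a-b)[[1,0]])))
t=np.array([ray(c,*k(p),.01) for p in [(188,90),(540,237),(418,537),(72,395)]])
print("tray",t.mean(0),[np.linalg.norm(t[i]-t[i-1]) for i in range(4)]); d=t[0]-t[3]; print(np.degrees(np.arctan2(d[1],d[0])))
d=t[1]-t[2]; print(np.degrees(np.arctan2(d[1],d[0])))
for p in [(233,303),(350,268)]: print("mac",ray(c,*k(p),.03))
o=get_obs();print(o["t"],o["position"],np.degrees(np.arctan2(o["orientation"][1][0],o["orientation"][0][0])))
# scene check of handle
s=capture("scene"); m=(a+b)/2
ang=np.arctan2(*(a-b)[[1,0]]); e=np.array([np.cos(ang),np.sin(ang),0])*.058
ks=lambda uv:((np.array(uv)-[225,180]+.5)*7-.5)
m2=m.copy(); m2[2]=.132
print(ks(proj(s,m2+e)),ks(proj(s,m2-e)))
```

```text
[[ 0.5657  0.0022  0.132 ]
 [ 0.5589 -0.014   0.132 ]
 [ 0.4537  0.0255  0.132 ]
 [ 0.4595  0.0421  0.132 ]]
handle [0.5095 0.0139 0.132 ] 0.11291644406857809 -20.563744426164497
tray [0.5105 0.0031 0.01  ] [np.float64(0.15939736368137333), np.float64(0.18613645529519007), np.float64(0.15728609100696786), np.float64(0.18057013955479925)]
-18.890286934666833
-20.89039384258809
mac [0.5131 0.0376 0.03  ]
mac [ 0.5315 -0.018   0.03  ]
0.25 [ 0.269  -0.5915  0.2221] 24.451961481851963
[433.6991 224.1217] [264.634   99.4563]
```

Request:
arm_command:
  targets: [1.5, -1.5, 0, 2, 4.5, -4.3, 0, 5, 7.5, -7.2, 0, 8, 10.5, -10.1, 0, 11, 13.5, -13, 0, 14, 16.5, -15.9, 0, 17, 19.5, -18.8, 0, 20, 22.5, -21.6, 0, 22.5]
  jaw: 100

```text
t: 1.1
position: [0.3848, -0.3002, 0.2228]
orientation: [[0.999, 0.032, 0.0], [0.032, -0.999, -0.0], [0.0, 0.0, -1.0]]
ft_force: [1.1, -1.2, -0.1]
opening: 0.0868
```

```bash
cat >> h.py <<'E'
def go(x,y,z,yaw):
    o=get_obs(); R=np.array(o["orientation"]); p=np.array(o["position"])
    d=R.T@(np.array([x,y,z])-p)*100
    cy=np.degrees(np.arctan2(R[1,0],R[0,0]))
    print("t",o["t"],"p",p,"yaw",cy,"zt",R[:,2],"q",np.array(o["qpos"]),"F",np.array(o["ft_force"]),"open",o["opening"]); print("shift cm",d,"turn",cy-yaw)
E
python3 -c "
from h import *
go(.5095,.0139,.19,-20.5)"
```

```text
t 1.1 p [ 0.3848 -0.3002  0.2228] yaw 1.836269310147355 zt [ 0.0003 -0.0005 -1.    ] q [ 0.7162  0.0119 -0.1458  1.8399  0.002   1.2894 -0.9689] F [ 1.1399 -1.1645 -0.0784] open 0.08684430271937062
shift cm [ 13.4671 -30.9989   3.2681] turn 22.336269310147355
```

Request:
arm_command:
  targets: [1.7, -3.9, 0.4, 3, 3.4, -7.8, 0.8, 6, 5.1, -11.7, 1.2, 9, 6.8, -15.6, 1.6, 12, 8.5, -19.5, 2, 15, 10.2, -23.4, 2.4, 18, 11.9, -27.3, 2.8, 20.5, 13.5, -31, 3.3, 22.3]

```text
t: 1.9
position: [0.5093, 0.0143, 0.1898]
orientation: [[0.937, -0.349, 0.001], [-0.349, -0.937, -0.0], [0.001, -0.0, -1.0]]
ft_force: [0.2, -0.0, -1.4]
opening: 0.0869
```

```bash
python3 -c "
from h import *
go(.5095,.0139,.102,-20.5)
c=capture('top');s=capture('scene')
crop(c,215,150,355,270,5,'pics/t2.png'); crop(s,195,140,335,260,5,'pics/s2.png')"
```

```text
t 1.9 p [0.5093 0.0143 0.1898] yaw -20.443920648006344 zt [ 0.0009 -0.     -1.    ] q [ 0.3504  0.1003 -0.492   1.8254  0.0504  1.2272 -2.0841] F [ 0.2414 -0.0406 -1.4114] open 0.08689361547220137
shift cm [0.023  0.0376 8.7772] turn 0.05607935199365599
```

View pics/s2.png

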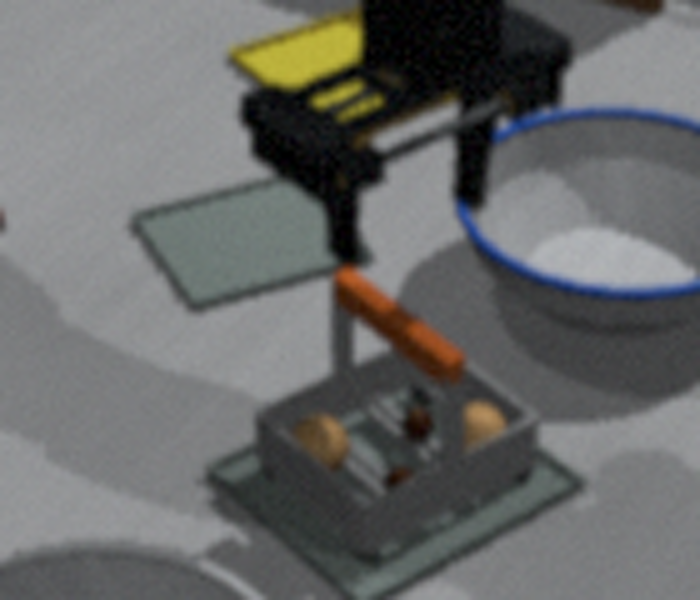

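View pics/t2.png

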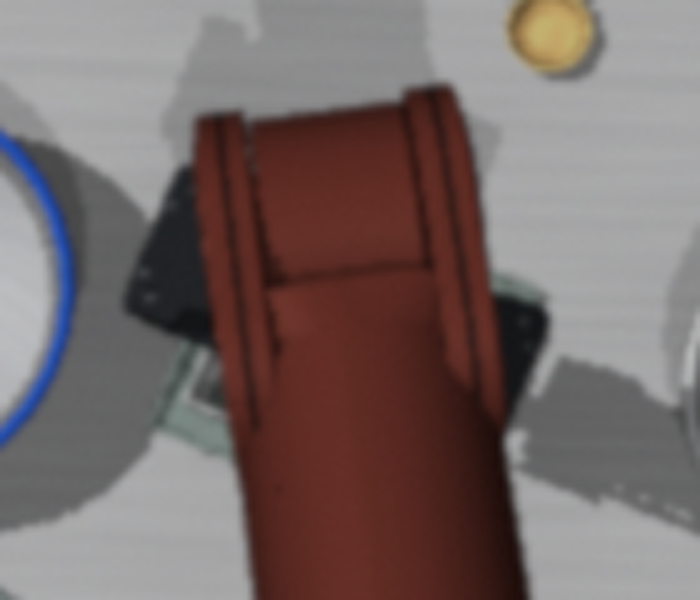

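Request:
arm_command:
  targets: [0, 0, 2, 0, 0, 0, 4, 0, 0, 0, 6, 0, 0, 0, 7.5, 0, 0, 0, 8.4, 0, 0, 0, 8.8, 0, 0, 0, 8.8, 0]

```text
t: 2.7
position: [0.5088, 0.0123, 0.1015]
orientation: [[0.938, -0.348, -0.0], [-0.348, -0.938, 0.0], [-0.0, 0.0, -1.0]]
ft_force: [0.7, 0.7, 0.1]
opening: 0.0868
```

Request:
arm_command:
  targets: [0, 0, 0, 0, 0, 0, 0, 0, 0, 0, 0, 0, 0, 0, 0, 0, 0, 0, 0, 0, 0, 0, 0, 0, 0, 0, 0, 0, 0, 0, 0, 0]
  jaw: 0
  squeeze: 50

```text
t: 3.5
position: [0.5088, 0.0125, 0.1016]
orientation: [[0.938, -0.348, -0.0], [-0.348, -0.938, 0.0], [-0.0, -0.0, -1.0]]
ft_force: [0.8, 0.3, 1.0]
opening: 0.031
```

```bash
python3 -c "
from h import *
go(.5095,.0139,.102,-20.5)
s=capture('scene')
crop(s,195,140,335,260,5,'pics/s3.png')"
```

```text
t 3.5 p [0.5088 0.0125 0.1016] yaw -20.349003471513555 zt [-0.0001  0.     -1.    ] q [ 0.336   0.1872 -0.489   1.9283  0.1009  1.0499 -2.122 ] F [0.7737 0.3494 1.006 ] open 0.031026490755631655
shift cm [ 0.0183 -0.1557 -0.0447] turn 0.15099652848644496
```

View pics/s3.png

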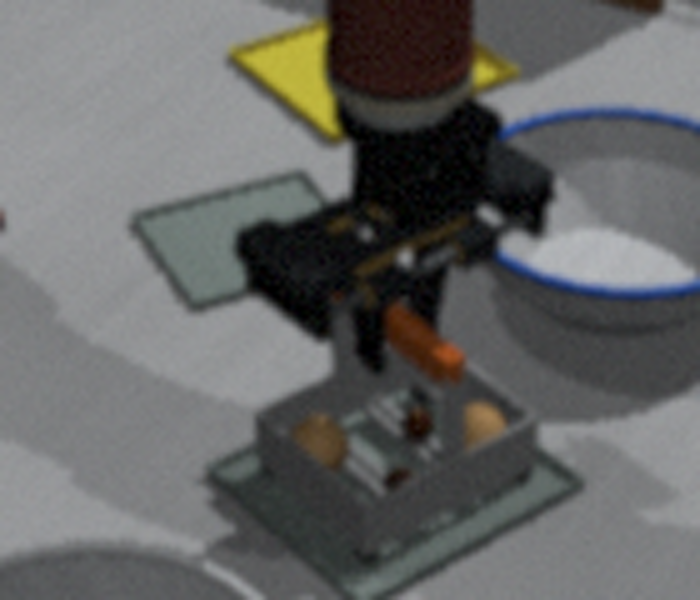

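Still closing (31 mm); wait for it to stop.

Request:
arm_command:
  targets: [0, 0, 0, 0, 0, 0, 0, 0, 0, 0, 0, 0, 0, 0, 0, 0, 0, 0, 0, 0]

```text
t: 4.05
position: [0.5087, 0.0126, 0.1015]
orientation: [[0.938, -0.348, -0.0], [-0.348, -0.938, 0.0], [-0.0, -0.0, -1.0]]
ft_force: [0.5, -0.3, -1.3]
opening: 0.0153
```

Request:
arm_command:
  targets: [0, 0, -0.3, 0, 0, 0, -0.8, 0, 0, 0, -1.4, 0, 0, 0, -2, 0, 0, 0, -2.6, 0, 0, 0, -3.2, 0, 0, 0, -3.7, 0, 0, 0, -4, 0]

```text
t: 4.85
position: [0.509, 0.0125, 0.1422]
orientation: [[0.938, -0.348, 0.001], [-0.348, -0.938, -0.0], [0.001, -0.0, -1.0]]
ft_force: [0.5, 0.4, -3.9]
opening: 0.0157
```

```bash
python3 -c "
from h import *
go(.5383,.2786,.192,7)
s=capture('scene')
crop(s,195,140,335,260,5,'pics/s4.png')"
```

```text
t 4.85 p [0.509  0.0125 0.1422] yaw -20.351496507464216 zt [ 0.0006 -0.     -1.    ] q [ 0.3453  0.1424 -0.4914  1.8849  0.0742  1.1314 -2.0995] F [ 0.5381  0.4411 -3.926 ] open 0.01565727733403274
shift cm [ -6.5074 -25.9672  -4.9785] turn -27.351496507464216
```

View pics/s4.png

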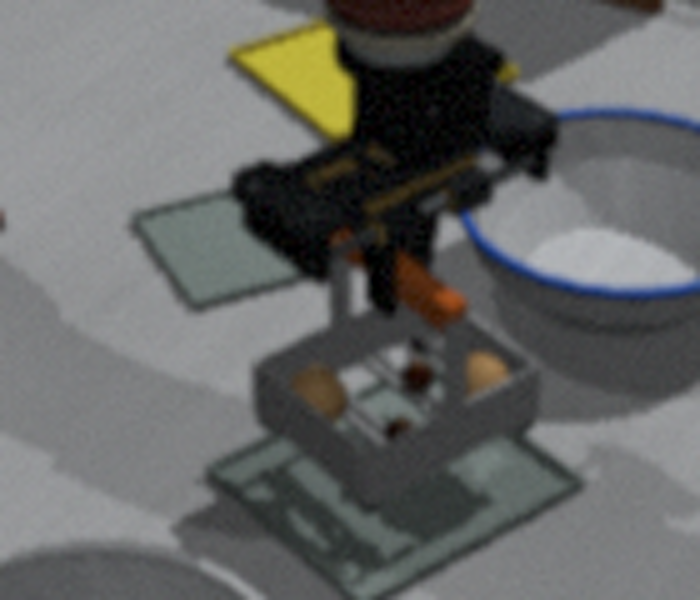

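Request:
arm_command:
  targets: [0, 0, -0.4, 0, 0, 0, -1.1, 0, 0, 0, -2, 0, 0, 0, -2.9, 0, 0, 0, -3.8, 0, 0, 0, -4.5, 0, 0, 0, -4.9, 0, 0, 0, -5.0, 0]

```text
t: 5.7
position: [0.509, 0.0125, 0.1921]
orientation: [[0.938, -0.348, 0.001], [-0.348, -0.938, -0.0], [0.001, -0.0, -1.0]]
ft_force: [-0.5, 0.3, -3.2]
opening: 0.0156
```

Request:
arm_command:
  targets: [-0.1, -0.3, 0, 0, -0.3, -1, 0, -1, -0.5, -2.1, 0, -2, -0.9, -3.6, 0, -3.5, -1.3, -5.3, 0, -5, -1.8, -7, 0, -7, -2.2, -8.7, 0, -9, -2.6, -10.4, 0, -11]

```text
t: 6.5
position: [0.5207, 0.121, 0.1916]
orientation: [[0.987, -0.159, 0.0], [-0.159, -0.987, 0.0], [-0.0, -0.0, -1.0]]
ft_force: [0.1, 0.3, -3.0]
opening: 0.0155
```

```bash
python3 -c "
from h import *
go(.5383,.2786,.192,7)
"
```

```text
t 6.5 p [0.5207 0.121  0.1916] yaw -9.129629042032885 zt [ 0.      0.0002 -1.    ] q [ 0.2231  0.1645 -0.5877  1.7632  0.0959  1.2424 -2.1196] F [ 0.0574  0.3017 -2.9986] open 0.015511930129218884
shift cm [ -0.759  -15.8385  -0.0377] turn -16.129629042032885
```

Request:
arm_command:
  targets: [-0.1, -1.7, 0, -2, -0.2, -3.4, 0, -4, -0.3, -5.1, 0, -6, -0.4, -6.8, 0, -8, -0.5, -8.5, 0, -9.5, -0.6, -10.2, 0, -11, -0.7, -11.8, 0, -12.5, -0.7, -13.2, 0, -14]

```text
t: 7.3
position: [0.5351, 0.252, 0.1915]
orientation: [[0.996, 0.084, -0.0], [0.084, -0.996, 0.0], [-0.0, -0.0, -1.0]]
ft_force: [0.9, 0.6, -2.6]
opening: 0.0155
```

Request:
arm_command:
  targets: [-0.1, -1.0, 0, -1, -0.1, -1.8, 0, -1.7, -0.1, -2.3, 0, -2, -0.1, -2.6, 0, -2, -0.1, -2.6, 0, -2]

```text
t: 7.8
position: [0.532, 0.2763, 0.1916]
orientation: [[0.993, 0.116, 0.0], [0.116, -0.993, -0.0], [0.0, 0.0, -1.0]]
ft_force: [-0.9, -0.1, -3.3]
opening: 0.0154
```

```bash
python3 -c "
from h import *
go(.5383,.2786,.192,7)
s=capture('scene')
crop(s,230,110,390,230,5,'pics/s5.png')
c=capture('top')
crop(c,120,140,280,260,5,'pics/t5.png')
"
```

```text
t 7.8 p [0.532  0.2763 0.1916] yaw 6.640224078890946 zt [ 0. -0. -1.] q [ 0.005   0.3246 -0.6857  1.6063  0.212   1.2867 -2.1697] F [-0.9477 -0.1455 -3.3432] open 0.015432965337110697
shift cm [ 0.6508 -0.1564 -0.0411] turn -0.3597759211090539
```

View pics/s5.png

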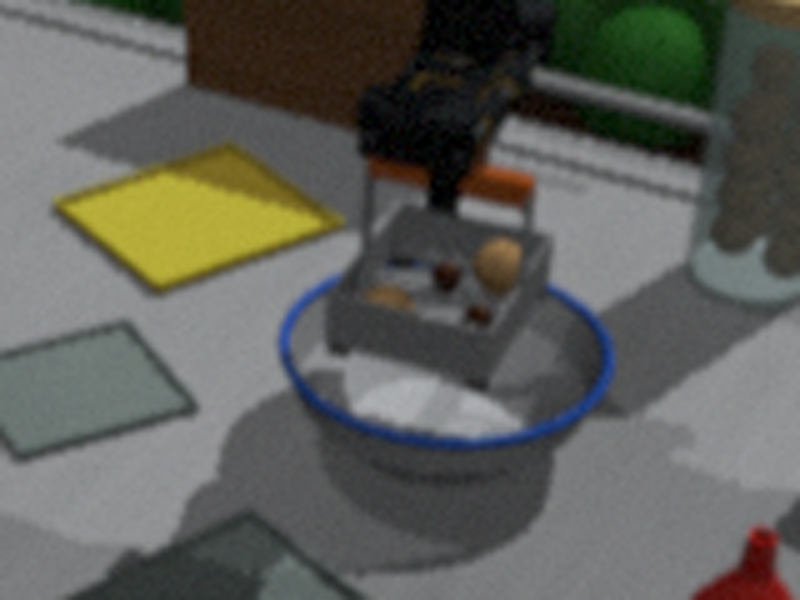

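View pics/t5.png

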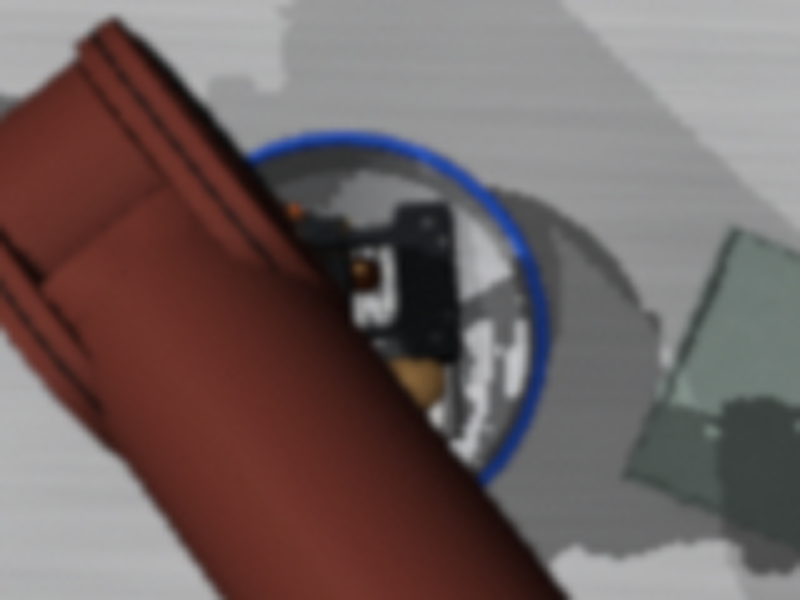

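Request:
arm_command:
  targets: [0.6, 2.5, 0, 0, 0.6, 0, 0, 0, 0.6, -2.5, 0, 0, 0.6, 0, 0, 0, 0.6, 2.5, 0, 0, 0.6, 0, 0, 0, 0.6, -2.5, 0, 0, 0.6, 0, 0, 0]

```text
t: 8.7
position: [0.5352, 0.2842, 0.1921]
orientation: [[0.992, 0.125, -0.001], [0.125, -0.992, 0.005], [-0.0, -0.005, -1.0]]
ft_force: [-0.4, 0.9, -2.4]
opening: 0.0151
```

```bash
python3 -c "
from h import *
go(.5383,.2786,.192,7)
s=capture('scene')
crop(s,230,110,390,230,5,'pics/s6.png')
"
```

```text
t 8.7 p [0.5352 0.2842 0.1921] yaw 7.161572154980664 zt [-0.0007  0.0052 -1.    ] q [-0.0013  0.3383 -0.6918  1.5909  0.2175  1.2898 -2.1711] F [-0.4188  0.9402 -2.398 ] open 0.01514210406526318
shift cm [0.239  0.5944 0.0103] turn 0.16157215498066435
```

View pics/s6.png

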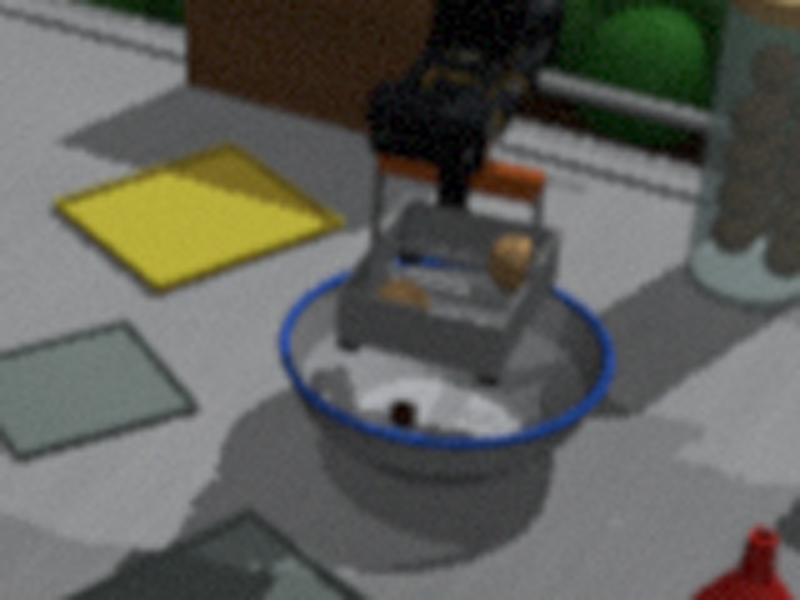

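Request:
arm_command:
  targets: [0, 0, 0, 0, 0, 0, 0, 0, 0, 0, 0, 0, 0, 0, 0, 0, 0, 0, 0, 0]

```text
t: 9.25
position: [0.5379, 0.2772, 0.1916]
orientation: [[0.993, 0.116, 0.0], [0.116, -0.993, 0.0], [0.0, -0.0, -1.0]]
ft_force: [-0.2, 0.7, -2.8]
opening: 0.0151
```

```bash
python3 -c "
from h import *
go(.5383,.2786,.192,7)
s=capture('scene')
crop(s,270,140,370,215,8,'pics/s7.png')
c=capture('top')
crop(c,120,140,280,260,5,'pics/t7.png')
"
```

```text
t 9.25 p [0.5379 0.2772 0.1916] yaw 6.669375612115865 zt [ 0.      0.0002 -1.    ] q [ 0.0039  0.3371 -0.6861  1.5923  0.2196  1.291  -2.1699] F [-0.1994  0.6573 -2.8164] open 0.015147333957705976
shift cm [ 0.0537 -0.1334 -0.0394] turn -0.33062438788413484
```

View pics/s7.png

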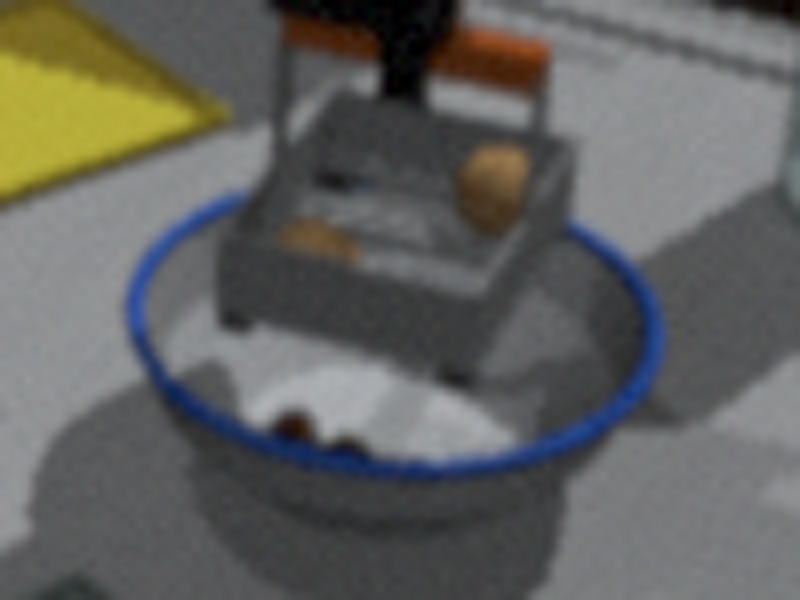

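View pics/t7.png

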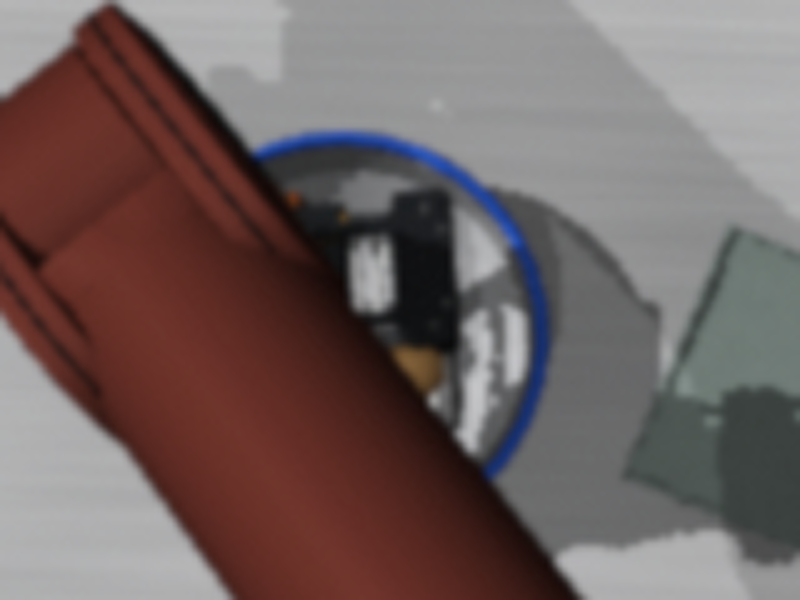

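Request:
arm_command:
  targets: [0, 0, 0, 0, 0, 0, 0, 0, 0, 0, 0, 0, 0, 0, 0, 0, 0, 0, 0, 0]

```text
t: 9.85
position: [0.538, 0.277, 0.1916]
orientation: [[0.993, 0.116, -0.0], [0.116, -0.993, 0.0], [-0.0, -0.0, -1.0]]
ft_force: [-0.2, 0.3, -2.0]
opening: 0.0158
```

```bash
python3 -c "
from h import *
go(.509,.011,.192,-20.4)
"
```

```text
t 9.85 p [0.538  0.277  0.1916] yaw 6.651763536751344 zt [-0.  0. -1.] q [ 0.0041  0.337  -0.6859  1.5924  0.2196  1.291  -2.1698] F [-0.1575  0.2925 -1.9817] open 0.015758116882163883
shift cm [-5.9604 26.0828 -0.0442] turn 27.05176353675134
```

Request:
arm_command:
  targets: [-0.1, 0.3, 0, 0, -0.2, 1, 0, 1, -0.5, 2.1, 0, 2, -0.8, 3.6, 0, 3.5, -1.2, 5.3, 0, 5, -1.6, 7, 0, 7, -2, 8.7, 0, 9, -2.4, 10.4, 0, 11]

```text
t: 10.65
position: [0.526, 0.169, 0.1917]
orientation: [[0.997, -0.08, 0.0], [-0.08, -0.997, -0.0], [0.0, 0.0, -1.0]]
ft_force: [-0.2, -0.2, -3.0]
opening: 0.0155
```

```bash
python3 -c "
from h import *
go(.509,.011,.192,-20.4)
"
```

```text
t 10.65 p [0.526  0.169  0.1917] yaw -4.565689271987071 zt [ 0.0002 -0.0002 -1.    ] q [ 0.1638  0.2101 -0.629   1.7206  0.1298  1.2527 -2.146 ] F [-0.164  -0.2004 -3.002 ] open 0.015513471439116609
shift cm [-0.4411 15.8811 -0.0297] turn 15.834310728012927
```

Request:
arm_command:
  targets: [0, 1.7, 0, 2, -0.1, 3.4, 0, 4, -0.1, 5.1, 0, 6, -0.2, 6.8, 0, 8, -0.2, 8.5, 0, 9.5, -0.3, 10.2, 0, 11, -0.3, 11.8, 0, 12.5, -0.4, 13.2, 0, 14]

```text
t: 11.45
position: [0.5121, 0.038, 0.1916]
orientation: [[0.948, -0.317, 0.0], [-0.317, -0.948, -0.0], [0.0, 0.0, -1.0]]
ft_force: [0.6, -0.1, -3.3]
opening: 0.0158
```

Request:
arm_command:
  targets: [0, 1, 0, 1, 0, 1.7, 0, 1.5, 0, 2.1, 0, 1.7, 0, 2.1, 0, 1.7, 0, 2.1, 0, 1.7]

```text
t: 11.95
position: [0.5057, 0.0202, 0.1916]
orientation: [[0.94, -0.342, 0.0], [-0.342, -0.94, 0.0], [0.0, -0.0, -1.0]]
ft_force: [0.4, -0.0, -3.8]
opening: 0.0158
```

```bash
python3 -c "
from h import *
go(.509,.011,.1015,-20.4)
s=capture('scene')
crop(s,195,110,355,240,5,'pics/s8.png')
"
```

```text
t 11.95 p [0.5057 0.0202 0.1916] yaw -19.99519781708736 zt [ 0.0001  0.0003 -1.    ] q [ 0.3532  0.093  -0.5053  1.8294  0.0474  1.2309 -2.0859] F [ 0.4188 -0.0372 -3.8481] open 0.015754683276343544
shift cm [0.6305 0.7574 9.0118] turn 0.4048021829126398
```

View pics/s8.png

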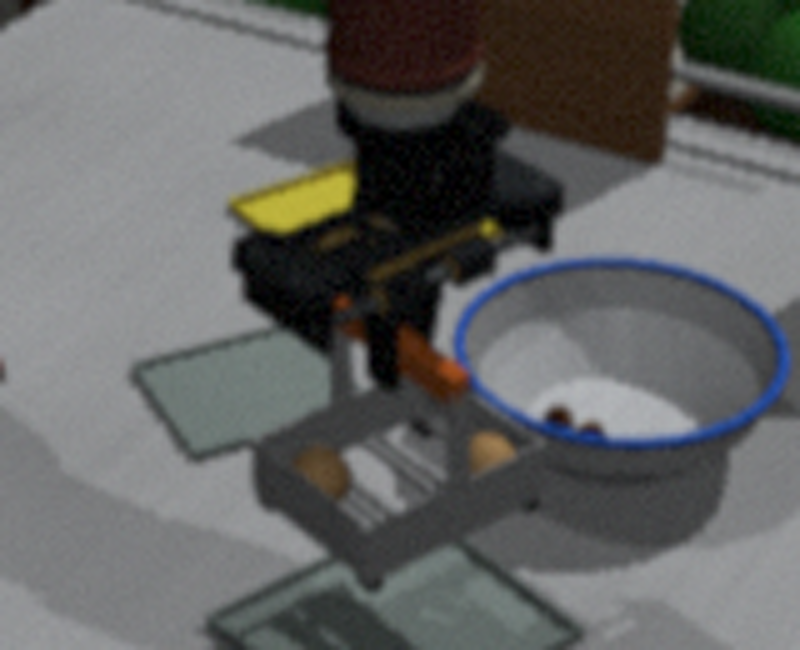

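Request:
arm_command:
  targets: [0.2, 0.3, 0.4, 0, 0.5, 0.6, 1.3, 0, 0.6, 0.8, 2.6, 0.4, 0.6, 0.8, 3.9, 0.4, 0.6, 0.8, 5.2, 0.4, 0.6, 0.8, 6.4, 0.4, 0.6, 0.8, 7.4, 0.4, 0.6, 0.8, 8, 0.4]

```text
t: 12.8
position: [0.508, 0.0102, 0.1103]
orientation: [[0.937, -0.349, -0.001], [-0.349, -0.937, 0.0], [-0.001, 0.0, -1.0]]
ft_force: [0.2, -0.3, -2.2]
opening: 0.0154
```

Request:
arm_command:
  targets: [0, 0, 0.3, 0, 0, 0, 0.6, 0, 0, 0, 0.8, 0, 0, 0, 0.9, 0, 0, 0, 0.9, 0]

```text
t: 13.3
position: [0.5086, 0.0101, 0.1027]
orientation: [[0.937, -0.349, 0.0], [-0.349, -0.937, 0.0], [0.0, -0.0, -1.0]]
ft_force: [-0.7, 0.3, -3.2]
opening: 0.0154
```

```bash
python3 -c "
from h import *
go(.509,.011,.1015,-20.4)
s=capture('scene')
crop(s,195,130,355,260,5,'pics/s9.png')
"
```

```text
t 13.3 p [0.5086 0.0101 0.1027] yaw -20.44558096456344 zt [ 0.0003  0.     -1.    ] q [ 0.3462  0.1857 -0.4947  1.9277  0.1012  1.0519 -2.1192] F [-0.7291  0.3427 -3.1899] open 0.015364947284691129
shift cm [ 0.0048 -0.0994  0.1209] turn -0.04558096456344174
```

View pics/s9.png

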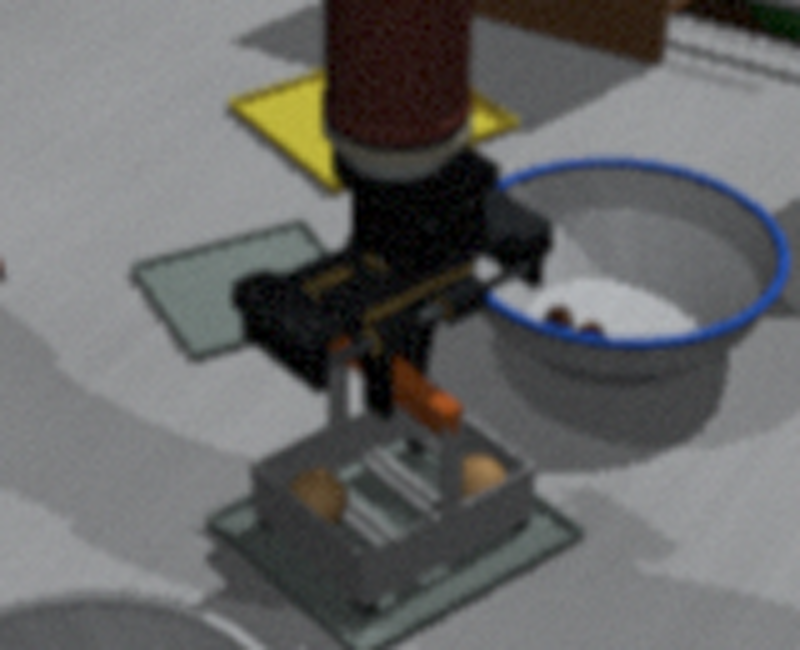

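Just above contact (the weight is still carried); creep down 2 mm and check force.

Request:
arm_command:
  targets: [0, 0, 0.05, 0, 0, 0, 0.1, 0, 0, 0, 0.15, 0, 0, 0, 0.15, 0, 0, 0, 0.15, 0]

```text
t: 13.85
position: [0.5087, 0.0102, 0.1013]
orientation: [[0.937, -0.349, 0.0], [-0.349, -0.937, 0.0], [0.0, -0.0, -1.0]]
ft_force: [0.2, 1.3, -0.6]
opening: 0.0155
```

Request:
arm_command:
  targets: [0, 0, 0.05, 0, 0, 0, 0.05, 0, 0, 0, 0.05, 0]

```text
t: 14.15
position: [0.5088, 0.0104, 0.1012]
orientation: [[0.937, -0.349, 0.001], [-0.349, -0.937, 0.0], [0.001, -0.0, -1.0]]
ft_force: [-1.7, 2.3, 5.1]
opening: 0.0153
```

Request:
arm_command:
  targets: [0, 0, 0, 0, 0, 0, 0, 0, 0, 0, 0, 0, 0, 0, 0, 0, 0, 0, 0, 0, 0, 0, 0, 0, 0, 0, 0, 0, 0, 0, 0, 0]
  jaw: 100

```text
t: 14.95
position: [0.5085, 0.0101, 0.1005]
orientation: [[0.937, -0.349, -0.0], [-0.349, -0.937, 0.0], [-0.0, -0.0, -1.0]]
ft_force: [0.2, 0.4, -0.1]
opening: 0.0714
```

Request:
arm_command:
  targets: [0, 0, 0, 0, 0, 0, 0, 0, 0, 0, 0, 0, 0, 0, 0, 0, 0, 0, -0.5, 0, 0, 0, -1.5, 0, 0, 0, -3, 0, 0, 0, -5, 0]

```text
t: 15.75
position: [0.5082, 0.0101, 0.1514]
orientation: [[0.937, -0.349, -0.001], [-0.349, -0.937, 0.0], [-0.001, 0.0, -1.0]]
ft_force: [0.8, 0.0, -0.4]
opening: 0.0867
```

Request:
arm_command:
  targets: [0, 0, -2.5, 0, 0, 0, -5, 0, -1, 3, -7, 0, -2, 7, -8, 0, -3, 11, -8, 0, -4, 15, -8, 0, -5, 18, -8, 0, -5, 18, -8, 0]

```text
t: 16.55
position: [0.3965, -0.1445, 0.2316]
orientation: [[0.935, -0.355, 0.001], [-0.355, -0.935, -0.001], [0.001, 0.001, -1.0]]
ft_force: [-0.3, 0.1, 0.4]
opening: 0.087
```

```bash
python3 -c "
from h import *
go(.509,.011,.1015,-20.4)
s=capture('scene')
crop(s,210,140,370,270,5,'pics/s10.png')
c=capture('top')
crop(c,140,150,340,280,4,'pics/t10.png')
"
```

```text
t 16.55 p [ 0.3965 -0.1445  0.2316] yaw -20.78610768985314 zt [ 0.0006 -0.0012 -1.    ] q [ 0.5736 -0.1292 -0.2987  1.9509 -0.0382  1.3135 -1.6467] F [-0.2717  0.1213  0.359 ] open 0.08698049490521767
shift cm [  4.9811 -18.5455  12.9927] turn -0.3861076898531408
```

View pics/s10.png

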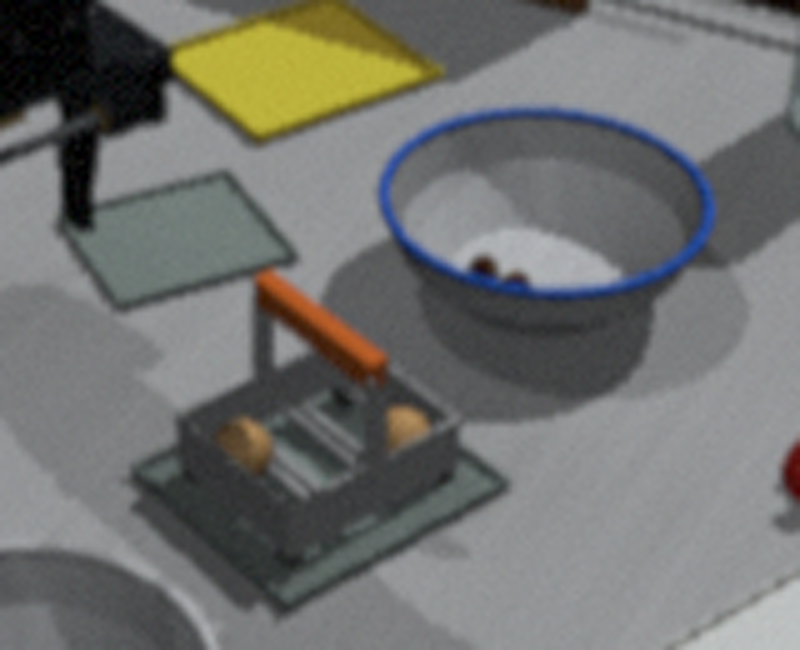

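View pics/t10.png

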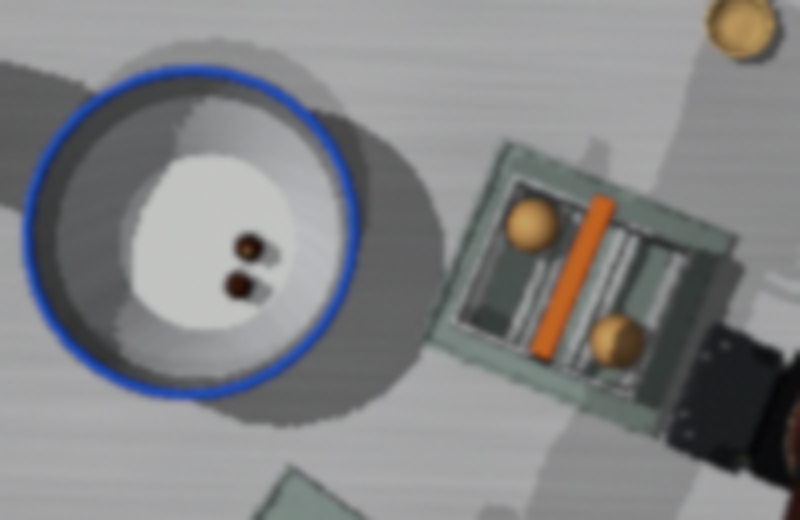

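Request:
arm_command:
  targets: [0, 0, 0, 0, 0, 0, 0, 0, 0, 0, 0, 0]

```text
t: 16.95
position: [0.3992, -0.1404, 0.2306]
orientation: [[0.938, -0.348, -0.0], [-0.348, -0.938, 0.0], [-0.0, -0.0, -1.0]]
ft_force: [0.1, 0.2, -0.3]
opening: 0.0871
```

```bash
python3 -c "
from h import *
print(hand_in())"
```

```text
the job is handed in; nothing more can be done
None
```

The job is done and handed in at about 17 s of the 58 s allowed; no verdict was reported.

I gripped the sieve by its orange handle, lifted it with all four nuts in it and carried it gently over the blue-rimmed bowl. I shook it about ±25 mm across the handle for 0.8 s, then set it back in its tray, released it and drew the arm away.

- **Nuts:** the last pictures from both cameras, taken with the gripper already clear, show both macadamias lying on the blue bowl's floor and both walnuts in the sieve.
- **Sieve:** in the same pictures it stands level in its grey tray, with its middle about 7 mm from the tray's by my estimate. I checked level and position by eye and from the commanded pose, and did not measure the tilt or handle height afterwards.
- **Disagreement:** in the return move the tool stopped up to about 10 mm short of the planned point, because the arm trails the command. I corrected this before lowering the sieve.
- **Forces:** the readings I saw while setting down stayed at about 5 N or less.

No check failed.

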